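# Close the hanko tray with its tongued cover board

## Task

Fit the bamboo cover board back on the bamboo tray, whose well frame may stand a little higher or lower: take it by its rib, hold it tilted with the far edge raised, angle its tongue fully home into the groove under the tray's near rail, then, keeping it home, lower it flat and press it gently until the steel spring catch locks over its far edge. Never force the joint (about 3 kg of push is too much), leave the hanko case inside and the other things where they are, and let go at the end.

Things in the scene. Friction and masses are not known exactly. Their poses are not given: they have to be found in the camera images.
- tray: Heavy fixed bamboo tray, 196 x 164 mm, floor 6 mm thick, outer walls 26 mm high, standing on the cabinet top (z 0). Origin: on its underside; x points from the grooved near rail to the far rail with the catch, z up. In it stands a bamboo well frame that the cover closes. Locked, the cover's origin is at x -6, y 0 (+/-4 play), z 30 + h mm here, x axes alike (h: see well_centre).
- well_centre (a point): Tray frame 0, 0, 6 mm: top of the tray's floor. The well frame (x -92..80, y -70..70) can be set higher and stays there by stiff friction (over 100 N): it starts raised by an unknown h, 0 to 18 mm, which no reading tells; find it by touch. All frame heights here are for h = 0, add h. Side walls' inner faces y +/-54, top z 36.
- near_rail (a point): Tray frame -86, 0, 50 mm: top of the near rail (x -92..-80) when h = 0 (this point does not rise with h). A lip (x -80..-68, z 39..44) overhangs the groove, which runs along y, opens towards +x at x -68, has its bottom (hard stop) at x -80, floor z 30 and roof z 39. The floor runs on as a flat ledge, z 30, to x -56, where the tongue can be set down before sliding in.
- far_rail (a point): Tray frame 69, 0, 38 mm: top of the far rail when h = 0 (does not rise with h); its inner face is at x 58. Before it a ledge (x 40..57, z 30) carries the cover's plain edge. Catch nose: 36 mm wide, lower inner corner at x 50.5, z 40.3; above it a ramp, 25 degrees off vertical, leans away to its top at z 53.
- cover: Loose bamboo cover board, 100 to 190 g, slab 120 (x) x 100 (y) x 8 mm. Origin: centre of the slab's underside; x points from the tongued edge to the plain edge, z up. It starts flat on the cabinet top, rib up, left or right of the tray.
- cover_tongue (a point): Lower edge of the tongue's tip, mid-width (cover frame -74, 0, 0 mm). Tongue: x -74..-60, 96 mm wide, 5 mm thick, underside flush with the slab's. With the plain edge raised 10 to 14 degrees the tongue goes fully into the groove and the plain edge passes above the catch; above 17 degrees the tongue jams short of the bottom, flat it cannot enter past the catch.
- cover_grip (a point): On the grip rib of the cover (cover frame 0, 0, 30 mm). The rib is 14 mm thick in x, 50 mm long in y, from z 8 to z 38 mm, centred on the origin.
- cover_press (a point): Good place to press the cover down: on the slab's top, cover frame 38, 0, 8 mm, between rib and plain edge.
- catch (a joint): Steel spring catch in the far rail, slides in tray +x; m: 0 = sprung home, 0.0055 = fully back. Spring 3 N at 0, 7 N at 3.5 mm. The cover's plain edge pressed down its ramp pushes it back about 3.5 mm (8 to 14 N needed), then it snaps over the slab. If the tongue is over 2 mm short of the groove's bottom it cannot give way.
- hanko_case: Stainless hanko case, 74 x 26 x 17 mm, lying loose in the tray's well; stays there. Origin: centre of its underside.
- pill_organiser: Translucent pill organiser, 120 x 84 x 27 mm, loose on the other side of the tray from the cover. Origin: centre of its underside. Leave alone.
- hair_clip: Pink plastic hair clip, 64 x 30 x 20 mm, loose. Origin: centre of its underside. Leave alone.
- chime: Brass-toned doorbell chime on a round wooden foot, 72 mm wide, 58 mm high, loose. Origin: centre of its underside. Leave alone.
There are look-alikes about, which are no part of the job. What is meant by the hanko_case is not green, and is the larger of those in its own colour.

How it is judged (in metres and radians):
On the way:
1. the cover is held tilted (far edge raised) with its tongue home in the groove (x of cover_tongue in the frame of tray below -0.0765 m and z of cover_tongue in the frame of tray between 0.028 and 0.055 m and angle between cover's own z axis and vertical between 0.1 and 0.35 rad), for 0.1 s.
At the end, for the whole second after the job is handed in: Cover flat (within 0.02 rad), square in the frame (0.08 rad), underside 28 to 50.5 mm above the tray underside, tongue home within 3 mm, catch sprung back to within 1.5 mm of home over the far edge, cover at rest, hanko case in the well (within 60 mm of the tray centre) (x of cover in the frame of tray between -0.0085 and -0.003 m and y of cover in the frame of tray between -0.006 and 0.006 m and z of cover in the frame of tray between 0.028 and 0.0505 m and angle between cover's own z axis and vertical below 0.02 rad and angle between the x axis of cover and the x axis of tray, either way round below 0.08 rad and value of joint catch below 0.0015 m and linear speed of cover below 0.01 m/s and horizontal distance between hanko_case and tray below 0.06 m); the robot touches nothing.
It fails at once if the cover is forced against the tray (over 30 N) (contact force between cover and tray above 30 N).
It fails at once if the robot itself presses hard on the tray (over 30 N) (contact force between the arm and tray above 30 N).
It fails at once if the pill organiser is pushed about (distance of pill_organiser from where it was at the start of the episode above 0.04 m).
It fails at once if the hair clip is pushed about (distance of hair_clip from where it was at the start of the episode above 0.04 m).
It fails at once if the chime is pushed about (distance of chime from where it was at the start of the episode above 0.04 m).
It also fails if it takes over 61 s, if anything falls off the work surface, if the arm or the gripper's body presses on something with over 40 N, if the wrist force passes 120 N, or if a joint passes its speed limit or range.

## Robot

A 6-joint arm with a two-finger parallel gripper is mounted at the origin on the work surface. World frame = base frame: x ahead of the robot, y to its left, z up, the work surface at z = 0. Lengths are in m, angles in degrees, forces in N, time in s.
With the tool pointing down it reaches from about 0.325 to 0.85 m from the base axis. Payload 15.5 kg.
Tool frame: the origin (TCP) lies at the very end of the fingers, on their centre line; the grasp point (between the pads) lies arm.grip_depth behind it (arm.grip_depth is the distance from the TCP to the grasp point, in m); z points along the fingers, y is the line along which they close (so a half turn about z gives the same grasp; the last joint's range is limited). The gripper opens to 91 mm and grips with 3 to 60 N. Pads are 32 mm wide; open, the fingers measure 118 mm over their backs; the gripper's body (76 mm by 178 mm) begins 60 mm behind the grasp point.
Start: joints at [67.924, 28.281, 77.091, -0, 74.628, -5.472], TCP at [0.179, 0.599, 0.214] pointing down, gripper open.
Joint ranges: [-166.48, 166.48], [-47.26, 123.95], [12.59, 153.08], [-70.14, 250.14], [6.76, 159.57], [-176.63, 176.63]. Speed limits (degrees/s): [108.29, 108.29, 147.25, 172.46, 172.46, 172.46].

## Interface

Orientations are given as a 3x3 rotation matrix whose columns are the frame's x, y, z axes.
In Python, from rig import arm gives the robot as it stands. Calls block until the motion is done:
- arm.move_to(position, orientation): joint-space move of the TCP to a pose.
- arm.move_l(position, orientation=None, feed=0.15): straight line of the TCP; orientation=None keeps the orientation; feed is the mean speed in m/s.
- arm.move_joints(angles): joint-space move.
- arm.grip(opening): finger opening in m; the grip force is fixed at half the most; returns when the fingers have stopped.
- arm.sleep(seconds).
- arm.solve_ik(position, orientation): joint angles nearest the present ones, or None.
- arm.snapshot(name): name is "side" or "top" or "wrist"; returns the picture (480x640x3 uint8, red, green, blue); there is no depth.
- arm.get_calibration(name): a dict with "intrinsics" (3x3 intrinsics, pixels), "cam_to_world" (4x4, takes a point from camera to world coordinates). Camera axes: x right, y down, z forward; pixel columns grow to the right and rows downward; lengths in m; the calibration is good to about 2 mm. A picture is of the moment at which its call begins: read the wrist's pose just before it. get_calibration takes no time and is no camera call; for the wrist camera it gives the pose at the moment of the call.
A pose or a line that the arm cannot do raises arm.Unreachable and nothing moves.
- arm.sign_off(): hands the job in; it is judged then, once.
Readings, each from a call of its own:
- arm.current_t(): time.
- arm.current_joint_positions(): joint angles.
- arm.current_dq(): joint speeds.
- arm.current_tau(): joint torques, N m.
- arm.current_ee_pos(): TCP position.
- arm.current_tool_rot(): TCP orientation.
- arm.current_force(): force on the tool from outside, world axes, zero at the start.
- arm.current_torque(): the same for the moment, N m.
- arm.current_width(): finger opening in m.
- arm.current_grasp_force(): force on a finger pad.
Only numpy, scipy, OpenCV 4.12 (cv2) and the standard library are available. Lean on these libraries where they do the work, as an engineer would, in place of code of your own. Each camera call takes 0.05 s, during which the arm holds its last target. There are 200 camera calls.

## Working session

There is one attempt and no reset: what is moved stays moved. The work goes in short steps, each a Python script; the robot and the scene stay as the last script left them, time stands still between calls to the robot, and variables do not carry over. Pictures are saved under pics/ and viewed, at most 10 in all, crops included, and the job is handed in when it is done.

```bash
ls; mkdir -p pics; python3 - <<'E'
from rig import arm
import cv2,numpy as np
for n in("top","side"):
    im=arm.snapshot(n); cv2.imwrite(f"pics/{n}0.png",im[:,:,::-1]); c=arm.get_calibration(n); print(n,np.round(c["intrinsics"],1).tolist(),np.round(c["cam_to_world"],4).tolist())
print(arm.current_t(),arm.grip_depth,arm.current_tool_rot(), arm.current_force())
E
```

```text
pics
top [[475.7, 0.0, 321.9], [0.0, 475.7, 250.2], [0.0, 0.0, 1.0]] [[-0.0248, -0.9918, 0.1251, 0.4359], [-0.9994, 0.0276, 0.0211, -0.0057], [-0.0244, -0.1245, -0.9919, 0.8387], [0.0, 0.0, 0.0, 1.0]]
side [[522.1, 0.0, 324.0], [0.0, 522.1, 238.8], [0.0, 0.0, 1.0]] [[-0.9613, -0.1638, 0.2214, 0.3441], [-0.2752, 0.5979, -0.7529, 0.6385], [-0.009, -0.7847, -0.6198, 0.5932], [0.0, 0.0, 0.0, 1.0]]
0.1 0.0188 [[-9.58305609e-01  2.85744963e-01 -4.19551370e-04]
 [ 2.85745246e-01  9.58305107e-01 -9.87877171e-04]
 [ 1.19777295e-04 -1.06657304e-03 -9.99999424e-01]] [-0.74589812 -0.32969867  0.17204163]
```

View pics/top0.png

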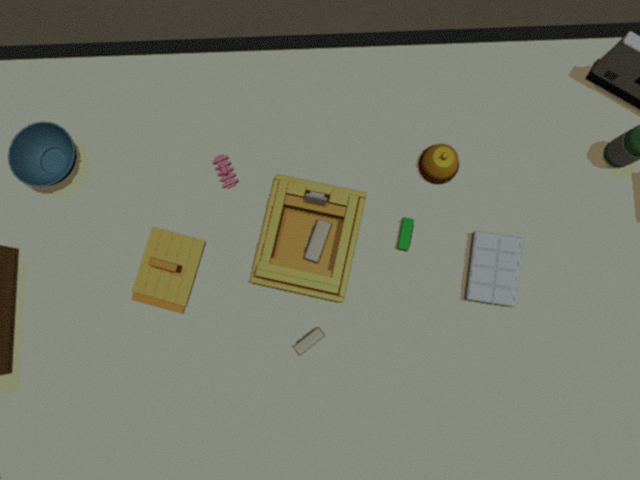

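View pics/side0.png

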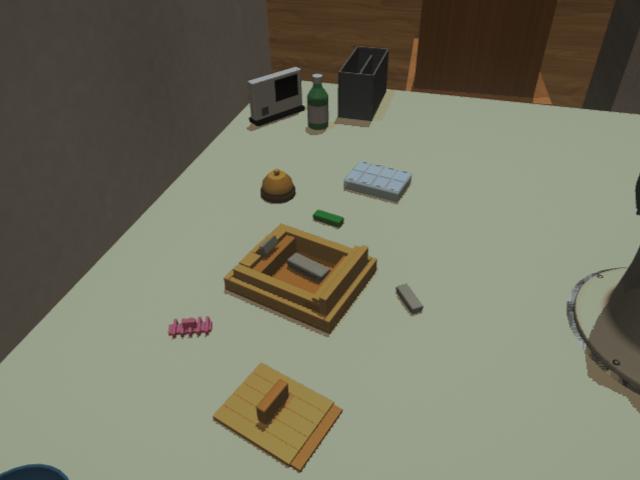

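Top view: tray centre ≈(308,238) with the catch at (316,197), so tray +x points up and slightly right. The hanko case in the well is at (318,241). The cover is at ≈(168,270) with its tongue on the lower side (158,303). Next I'll convert these to rough positions and take wrist close-ups.

```bash
cat > h.py <<'E'
from rig import arm
import numpy as np, cv2
def ray(c,px,z):
    K=c["intrinsics"];T=np.array(c["cam_to_world"]);d=T[:3,:3]@np.linalg.inv(K)@np.array([px[0],px[1],1.]);o=T[:3,3]
    return o+d*(z-o[2])/d[2]
def rotdown(yaw,tilt=0):
    """tool pointing down; tool y along heading yaw (rad); tilt raises the +heading side"""
    c,s=np.cos(yaw),np.sin(yaw);X=np.array([c,s,0]);Y=np.array([-s,c,0]);Z=np.array([0,0,1.])
    x2=X*np.cos(tilt)+Z*np.sin(tilt);z2=-X*np.sin(tilt)+Z*np.cos(tilt)
    return x2,Y,z2
def tool(yaw,tilt=0,flip=1):
    x,y,z=rotdown(yaw,tilt);ty=x*flip;tz=-z
    return np.column_stack([np.cross(ty,tz),ty,tz])
E
python3 - <<'E'
from h import *
c=arm.get_calibration("top")
for n,p,z in[("tray corners FL",(277,177),.026),("FR",(366,190),.026),("NL",(250,285),.026),("NR",(343,300),.026),("cover FL",(155,229),.008),("FR",(206,239),.008),("NL(slab?)",(133,299),.004),("NR",(183,311),.004),("ribtop1",(150,263),.038),("rib2",(181,270),.038),("chime",(440,163),.03),("clip",(226,171),.01)]:
    print(n,np.round(ray(c,p,z),3))
w=arm.get_calibration("wrist")
T=np.eye(4);T[:3,:3]=arm.current_tool_rot();T[:3,3]=arm.current_ee_pos()
print(np.round(np.linalg.inv(T)@w["cam_to_world"],3),w["intrinsics"])
E
```

```text
tray corners FL [0.67  0.087 0.026]
FR [ 0.642 -0.068  0.026]
NL [0.482 0.136 0.026]
NR [ 0.452 -0.022  0.026]
cover FL [0.587 0.309 0.008]
FR [0.566 0.217 0.008]
NL(slab?) [0.464 0.347 0.004]
NR [0.441 0.258 0.004]
ribtop1 [0.523 0.305 0.038]
rib2 [0.51  0.252 0.038]
chime [ 0.685 -0.198  0.03 ]
clip [0.689 0.181 0.01 ]
[[-0.    -0.964 -0.265  0.075]
 [ 1.    -0.     0.001 -0.001]
 [-0.001 -0.265  0.964 -0.171]
 [ 0.     0.     0.     1.   ]] [[382.04831976   0.         316.08883953]
 [  0.         382.04831976 243.45897084]
 [  0.           0.           1.        ]]
```

Rough poses: tray at about (0.561, 0.033) with yaw −14°, cover at about (0.516, 0.280) with yaw −17°. Side lengths match the given sizes (about 194 and 124–128 mm). Now the wrist views from close by.

```bash
python3 - <<'E'
from h import *
import json
cal={}
for n,p,y in[("wc",(.516,.28,.14),-17),("wt",(.561,.033,.17),-14.)]:
    R=tool(np.radians(y)); arm.move_to(p,R); arm.sleep(.15)
    c=arm.get_calibration("wrist"); im=arm.snapshot("wrist"); cv2.imwrite(f"pics/{n}.png",im[:,:,::-1]); cal[n]={k:np.array(v).tolist() for k,v in c.items()}
    print(arm.current_t(),arm.current_joint_positions(),arm.current_force())
json.dump(cal,open("cal.json","w"))
E
```

```text
2.0167 [2.27319339e+01 2.98403749e+01 8.75430840e+01 2.06758626e-03
 6.26031821e+01 3.96506707e+01] [-0.41185082  0.70993801  0.66635014]
3.2083 [-2.59834904e+00  2.59836091e+01  8.92621482e+01  7.62794895e-03
  6.47708849e+01  1.13056757e+01] [-0.16860659  0.82966441  0.43489563]
```

View pics/wc.png

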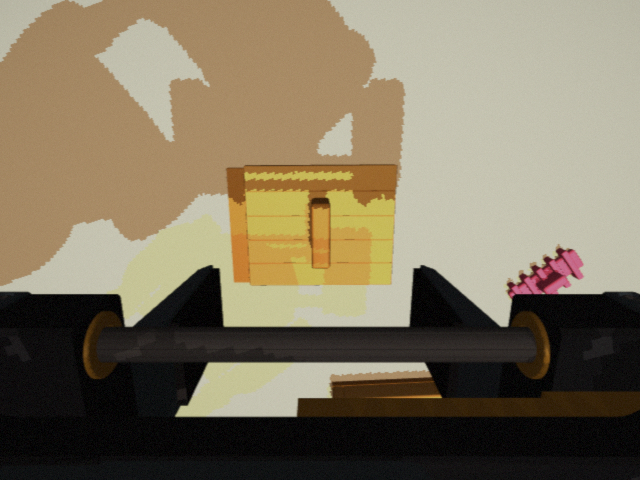

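View pics/wt.png

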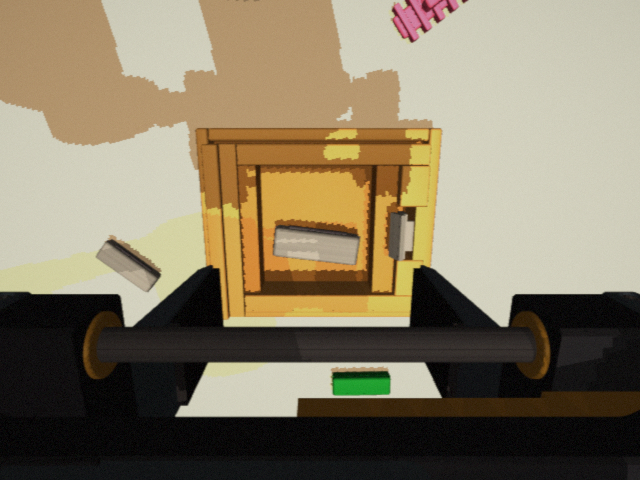

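Cover view: slab-top corners at (246,165), (396,165), (393,285), (250,285), rib from (311,198) to (329,268), tongue on the left at x≈228. Tray view: +y outer corners at (198,129) and (440,129), −y side at row ≈317, catch on the right at (402,235). I'll fit the poses by least squares.

```bash
python3 - <<'E'
from h import *
import json
from scipy.optimize import least_squares
cal=json.load(open("cal.json")); cal["top"]={k:np.array(v) for k,v in arm.get_calibration("top").items()}
def proj(n,P):
    T=np.linalg.inv(np.array(cal[n]["cam_to_world"]));q=(T[:3,:3]@P.T).T+T[:3,3];u=(np.array(cal[n]["intrinsics"])@q.T).T;return u[:,:2]/u[:,2:]
def wp(p,L):
    c,s=np.cos(p[2]),np.sin(p[2]);L=np.array(L,float)/1000
    return np.column_stack([p[0]+c*L[:,0]-s*L[:,1],p[1]+s*L[:,0]+c*L[:,1],L[:,2]])
cov=[("wc",[[-60,50,8],[60,50,8],[60,-50,8],[-60,-50,8]],[(246,165),(396,165),(393,285),(250,285)]),
     ("top",[[60,50,8],[60,-50,8]],[(155,229),(206,239)])]
tr=[("wt",[[-98,82,26],[98,82,26]],[(198,129),(440,129)]),
    ("top",[[98,82,26],[98,-82,26],[-98,82,26],[-98,-82,26]],[(277,177),(366,190),(250,285),(343,300)])]
def fit(data,p0,names):
    D=[d for d in data if d[0] in names]
    f=lambda p:np.concatenate([(proj(n,wp(p,L))-np.array(u)).ravel() for n,L,u in D])
    r=least_squares(f,p0);print(names,np.round(r.x[:2],4),round(np.degrees(r.x[2]),2),np.round(r.fun,1).tolist());return r.x
pc=fit(cov,[.516,.28,-.3],["wc"]);fit(cov,pc,["wc","top"])
pt=fit(tr,[.561,.033,-.25],["wt"]);fit(tr,pt,["top"]);pt=fit(tr,pt,["wt","top"])
print("rib top",proj("wc",wp(pc,[[-7,25,38],[7,25,38],[7,-25,38],[-7,-25,38]])).round())
# overlays of the outer wall and of frame near rail for h=0/18
im=cv2.imread("pics/wt.png")
box=lambda x0,x1,y0,y1,z:[[x0,y0,z],[x1,y0,z],[x1,y1,z],[x0,y1,z]]
for L,col in[(box(-98,98,-82,82,26),(255,0,0)),(box(-98,98,-82,82,0),(255,255,0)),(box(-92,-80,-70,70,50),(0,255,0)),(box(-92,-80,-70,70,60),(0,0,255)),(box(40,57,-54,54,30),(255,0,255))]:
    cv2.polylines(im,[proj("wt",wp(pt,L)).round().astype(int)],True,col)
im2=cv2.imread("pics/wc.png")
for L in(box(-60,60,-50,50,8),box(-7,7,-25,25,38),box(-74,-60,-48,48,5)): cv2.polylines(im2,[proj("wc",wp(pc,L)).round().astype(int)],True,(255,0,0))
o=np.hstack([cv2.resize(im[110:340,180:460],None,fx=1.5,fy=1.5,interpolation=0),cv2.resize(im2[110:340,200:430],None,fx=1.5,fy=1.5,interpolation=0)])
cv2.imwrite("pics/ov.png",o);print(o.shape)
E
```

```text
['wc'] [0.5203 0.2838] -16.72 [-1.9, 0.2, 2.4, -0.3, -1.0, -0.0, 0.4, 0.4]
['wc', 'top'] [0.5202 0.2835] -16.73 [-1.8, 0.6, 2.4, 0.1, -1.0, 0.3, 0.4, 0.7, -2.7, -2.6, -0.6, 1.8]
['wt'] [0.5621 0.0331] -13.91 [-3.2, 0.3, 3.2, 0.3]
['top'] [0.5618 0.0336] -12.6 [-2.7, -2.6, -0.0, 1.5, 0.8, -1.3, 1.9, 2.3]
['wt', 'top'] [0.5624 0.0332] -13.46 [-3.6, 1.2, 2.9, -0.8, -1.5, -3.5, 0.9, 2.0, 0.3, -2.6, 1.1, 2.5]
rib top [[312. 203.]
 [331. 203.]
 [331. 269.]
 [312. 269.]]
(345, 765, 3)
```

View pics/ov.png

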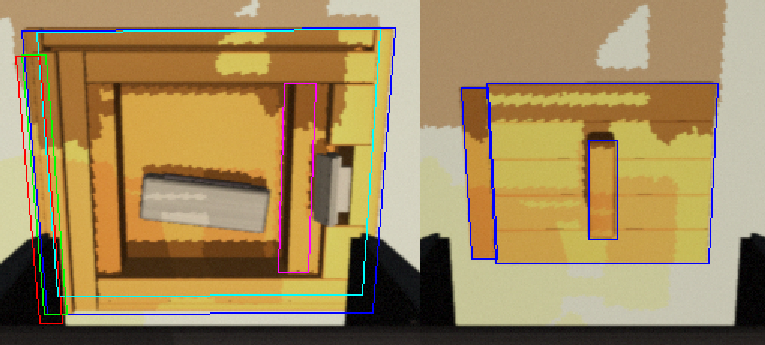

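The cover fits: slab residual ≤2.4 px, rib outline aligned. In the tray overlay the near-rail strips don't match the model (predicted left edge ≈190 px, seen ≈205), so I'll zoom in and check against the side view.

```bash
python3 - <<'E'
import cv2,numpy as np
a=cv2.imread("pics/wt.png")[115:330,185:455]; b=cv2.imread("pics/side0.png")[220:330,215:385]
a=cv2.convertScaleAbs(cv2.resize(a,None,fx=2.7,fy=2.7,interpolation=2),alpha=1.15)
cv2.imwrite("pics/z1.png",a)
b=cv2.resize(b,None,fx=4.5,fy=4.5,interpolation=2);cv2.imwrite("pics/z2.png",b)
E
```

```text
(no output)
```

View pics/z1.png

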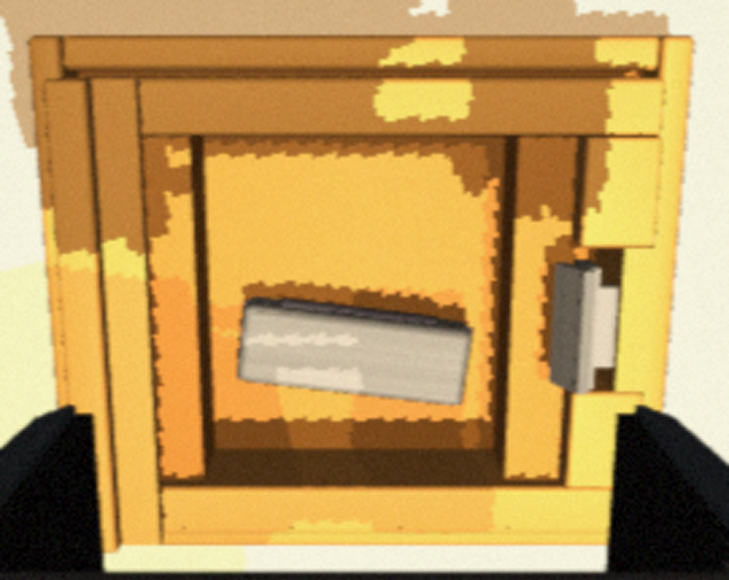

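View pics/z2.png

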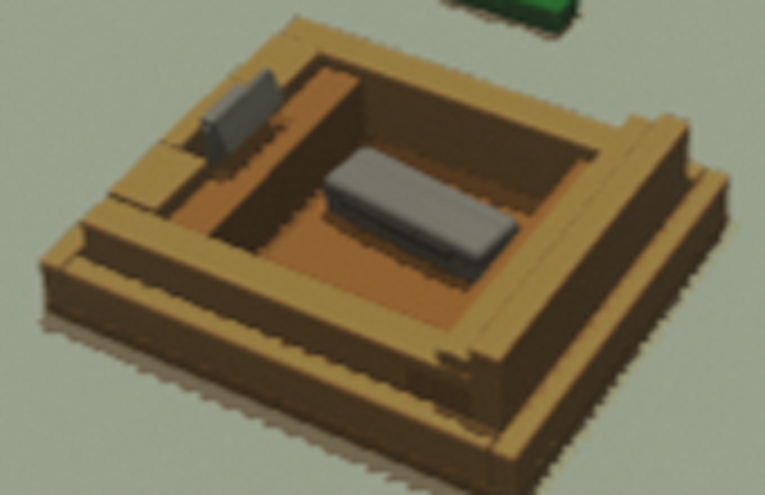

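Measured against the outer wall, the frame (x −92..80) sits symmetrically inside. So the outer walls run x −104..92 and the tray origin is 6 mm off the outer centre. I'll refit using the frame features and h as well.

```bash
python3 - <<'E'
from h import *
import json
from scipy.optimize import least_squares
cal=json.load(open("cal.json")); cal["top"]={k:np.array(v) for k,v in arm.get_calibration("top").items()}
def proj(n,P):
    T=np.linalg.inv(np.array(cal[n]["cam_to_world"]));q=(T[:3,:3]@P.T).T+T[:3,3];u=(np.array(cal[n]["intrinsics"])@q.T).T;return u[:,:2]/u[:,2:]
def wp(p,L,h):
    c,s=np.cos(p[2]),np.sin(p[2]);L=np.array(L,float)/1000
    return np.column_stack([p[0]+c*L[:,0]-s*L[:,1],p[1]+s*L[:,0]+c*L[:,1],L[:,2]+h*L[:,3]*1000])
z=lambda *a:[(185+x/2.7,115+y/2.7) for x,y in a]
D=[("wt",[[-104,82,26,0],[92,82,26,0],[-92,70,50,.001],[-80,70,50,.001],[80,70,36,.001],[-56,54,30,.001],[40,54,30,.001],[-80,-70,50,.001],[-68,-70,44,.001]],
    z((31,37),(692,38),(47,80),(90,80),(660,80),(193,137),(513,137),(118,548),(160,545))),
   ("top",[[92,82,26,0],[92,-82,26,0],[-104,82,26,0],[-104,-82,26,0]],[(277,177),(366,190),(250,285),(343,300)])]
for names in(["wt"],["wt","top"]):
    f=lambda p:np.concatenate([(proj(n,wp(p,L,p[3]))-np.array(u)).ravel() for n,L,u in D if n in names])
    r=least_squares(f,[.565,.033,-.24,0.005],loss="soft_l1");print(names,np.round(r.x,4),np.degrees(r.x[2]),np.round(f(r.x),1).reshape(-1,2).tolist())
E
```

```text
['wt'] [ 0.5673  0.032  -0.2456 -0.41  ] -14.072610366345888 [[-2.3, -0.1], [1.3, 0.3], [-0.6, 0.2], [-0.2, 0.3], [0.2, 0.6], [-0.8, -0.5], [0.8, -0.1], [0.3, 0.1], [0.4, -1.9]]
['wt', 'top'] [ 0.5674  0.0321 -0.2441 -0.4025] -13.983594974958677 [[-2.4, 0.1], [1.3, 0.1], [-0.6, 0.4], [-0.3, 0.4], [0.1, 0.4], [-0.9, -0.4], [0.8, -0.2], [0.5, 0.2], [0.6, -1.8], [-1.1, -3.3], [1.1, 3.0], [-0.3, -2.6], [0.3, 3.3]]
```

The tray fits within about 1 px: origin (0.567, 0.032), yaw −14.0°. The h from the image is about 0, but only rough. Now I'll touch the near rail's top with closed fingers.

```bash
cat >> h.py <<'E'
TR=np.array([.5673,.0320]);TY=np.radians(-14.05)
def tw(x,y,z):
    "tray mm -> world m"
    c,s=np.cos(TY),np.sin(TY);return np.array([TR[0]+(c*x-s*y)/1e3,TR[1]+(s*x+c*y)/1e3,z/1e3])
def F(n=5):
    f=[]
    for _ in range(n): f.append(arm.current_force()); arm.sleep(.01)
    return np.mean(f,0)
def trayF(f):
    c,s=np.cos(TY),np.sin(TY);return np.array([c*f[0]+s*f[1],-s*f[0]+c*f[1],f[2]])
E
python3 - <<'E'
from h import *
R=tool(TY); arm.grip(0.0); arm.move_to(tw(-86,0,80),R); b=F(8); print(arm.current_t(),b,arm.current_width())
z=74
while z>45:
    arm.move_l(tw(-86,0,z),R,feed=.03); f=F(3)-b
    if abs(f[2])>2.0: break
    z-=1.
print(z,f,arm.current_ee_pos(),arm.current_t())
for dz in (-.5,-1): arm.move_l(tw(-86,0,z+dz),R,feed=.03); print(dz,F(4)-b,arm.current_ee_pos())
arm.move_l(tw(-86,0,z+30),R,feed=.2);print(arm.current_t())
E
```

```text
5.1917 [0.26400424 0.1397247  0.24183612] 0.0002787990843726055
54.0 [-4.9605554  -0.51741035 23.09612708] [0.48390425 0.05288132 0.05480201] 11.0667
-0.5 [-7.82489589 -0.65335742 35.60843102] [0.48391764 0.05289314 0.0547635 ]
-1 [-10.98400609  -0.74886578  48.16444569] [0.48393212 0.0529051  0.05470457]
11.9417
```

The contact was much stiffer than I expected: my two extra steps reached 48 N on the rail, over the 30 N limit, so the attempt may already be spoiled. I'll carry on with far smaller steps and force checks. The rail top is at 54.75 mm, which gives h ≈ 4.8 mm. Next is grasping the cover.

```bash
cat >> h.py <<'E'
H=4.75; ZT=12.0   # ZT: TCP height in the cover frame, mm
def tip(xt,zt,a,y=0):
    "TCP pose that puts the tongue tip at tray (xt,y,zt) mm with tilt a degrees"
    t=np.radians(a);return tw(xt+74*np.cos(t)-ZT*np.sin(t),y,zt+74*np.sin(t)+ZT*np.cos(t)),tool(TY,t)
E
python3 - <<'E'
from h import *
C=np.array([.5203,.2838]);R=tool(np.radians(-16.7))
arm.move_to([*C,.09],R); arm.grip(.05); arm.move_l([*C,.0122],R,feed=.12); arm.sleep(.1)
p=arm.current_ee_pos();b=F(4);print(p,b)
arm.grip(0.0);print("w",arm.current_width(),arm.current_grasp_force(),F(3)-b,arm.current_t())
arm.move_l([*C,.10],R,feed=.2);print(F()-b,arm.current_width(),arm.current_t())
arm.move_to(*tip(-60,34.75+25,12));arm.sleep(.1);print(arm.current_t(),F(),arm.current_ee_pos()-tip(-60,59.75,12)[0])
for n in("wrist","side"):cv2.imwrite(f"pics/{n}1.png",arm.snapshot(n)[:,:,::-1])
a=cv2.imread("pics/side1.png")[150:390,180:430];b=cv2.imread("pics/wrist1.png")[80:400,150:500]
cv2.imwrite("pics/held.png",np.hstack([cv2.resize(a,(400,384)),cv2.resize(b,(400,384))]))
E
```

```text
[0.52084852 0.28403487 0.01303743] [ 0.23170886 -0.15534006 -0.14613345]
w 0.013673378360916965 30.000193119049072 [-0.90815748 -0.14967394  1.26777365] 15.35
[-0.63737507 -0.11454292 -1.56829425] 0.014290220234290399 15.9833
17.1 [ 0.21855558  0.1287128  -1.32031274] [ 2.01634066e-04  1.26064312e-03 -4.38400759e-05]
```

View pics/held.png

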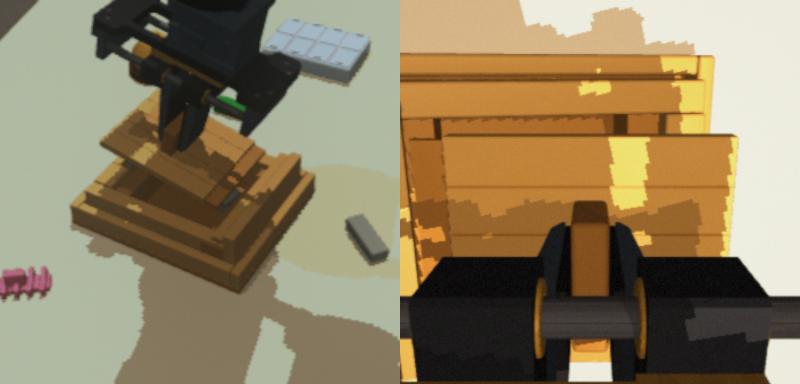

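The cover is held tilted over the tray, tongue towards the near rail (left panel). In the right panel the slab's +y edge is at rows 134–136, just below the frame wall's inner edge at row ≈117. I'll check the lateral offset in that same picture.

```bash
sed -i 's/ZT=12.0/ZT=13.0/' h.py; python3 - <<'E'
from h import *
c=arm.get_calibration("wrist");T=np.linalg.inv(c["cam_to_world"])
def pj(P): q=T[:3,:3]@P+T[:3,3];u=c["intrinsics"]@q;return (u[:2]/u[2]).round(1)
p=arm.current_ee_pos();R=arm.current_tool_rot();print(arm.current_t(),p-tip(-60,59.75,12)[0])
X,Yc,Z=R[:,1],R[:,0],-R[:,2]
for y in(48,50,52):
    print(y,[pj(p+(X*x+Yc*y+Z*(8-13))/1e3) for x in(-60,60)])
print("seen",(187.6,193.3),(445.7,191.7))
for y in(54,70): print("frame",y,pj(tw(0,y,36+H)),"seen v",{54:177.5,70:146.7}[y])
im=cv2.imread("pics/wrist1.png");g=im[120:240,300:420].astype(int).mean(2).mean(1);print("row grads",[(120+i,round(g[i+1]-g[i-1])) for i in range(1,119) if abs(g[i+1]-g[i-1])>12])
print("tool y-offset in tray",trayF(p-np.array([*TR,0]))*1e3)
E
```

```text
17.2417 [ 0.00037367  0.00096574 -0.00096469]
48 [array([187.4, 197.1]), array([447.4, 197.1])]
50 [array([187. , 192.8]), array([447.8, 192.7])]
52 [array([186.6, 188.4]), array([448.1, 188.4])]
seen (187.6, 193.3) (445.7, 191.7)
frame 54 [282.7 177.9] seen v 177.5
frame 70 [282.1 148.2] seen v 146.7
row grads [(124, -42), (125, -59), (127, 23), (128, 17), (139, -22), (140, -35), (141, -43), (142, -17), (146, 41), (147, 64), (148, 34), (149, 16), (172, -15), (173, -38), (174, -27), (190, -28), (191, -46), (193, 63), (194, 65), (195, 22), (234, -16), (236, 14), (237, 17)]
tool y-offset in tray [ 9.80811278  1.02756458 86.88669416]
```

The lateral match is within 1 mm. Next: lower the tongue onto the ledge by force, then slide it into the groove in small steps.

```bash
python3 - <<'E'
from h import *
import json
b=F(6)
arm.move_l(*tip(-61,46,12),feed=.1);arm.move_l(*tip(-61,38.5,12),feed=.04)
z=38.5
while z>31:
    f=trayF(F(3)-b)
    if f[2]>1.5: break
    z-=.5;arm.move_l(*tip(-61,z,12),feed=.03)
print("floor cmd",z,f,arm.current_ee_pos()-tip(-61,z,12)[0],arm.current_t())
z+=.5; x=-61.; log=[]
while x>-86:
    x-=2 if x>-73 else .5
    arm.move_l(*tip(x,z,12),feed=.05);f=trayF(F(3)-b);log.append((x,*f.round(1)))
    if abs(f[0])>5 or np.abs(f).max()>10:break
    if f[2]>4: z+=.3
print(log);p=arm.current_ee_pos();print(x,z,trayF(p-tip(x,z,12)[0])*1e3,arm.current_t())
json.dump([x,z,b.tolist()],open("st.json","w"))
E
```

```text
floor cmd 33.5 [ 0.00698624 -0.38585158  4.02268414] [ 1.01382093e-04 -2.34876937e-05  1.29387815e-04] 20.675
[(-63.0, np.float64(0.7), np.float64(-0.7), np.float64(0.4)), (-65.0, np.float64(-0.5), np.float64(0.1), np.float64(0.0)), (-67.0, np.float64(-0.6), np.float64(-0.1), np.float64(-0.1)), (-69.0, np.float64(0.5), np.float64(-0.2), np.float64(0.0)), (-71.0, np.float64(-0.1), np.float64(-0.1), np.float64(-0.3)), (-73.0, np.float64(0.1), np.float64(0.0), np.float64(-0.0)), (-73.5, np.float64(0.3), np.float64(-0.1), np.float64(-0.1)), (-74.0, np.float64(-0.2), np.float64(-0.3), np.float64(-0.0)), (-74.5, np.float64(0.3), np.float64(-0.1), np.float64(0.4)), (-75.0, np.float64(0.3), np.float64(-0.1), np.float64(0.3)), (-75.5, np.float64(0.6), np.float64(-0.4), np.float64(0.7)), (-76.0, np.float64(0.3), np.float64(0.4), np.float64(0.1)), (-76.5, np.float64(0.5), np.float64(0.4), np.float64(-0.4)), (-77.0, np.float64(-0.2), np.float64(-0.6), np.float64(-0.2)), (-77.5, np.float64(-0.4), np.float64(-0.4), np.float64(0.3)), (-78.0, np.float64(0.3), np.float64(0.0), np.float64(-0.3)), (-78.5, np.float64(3.2), np.float64(-0.3), np.float64(-0.6)), (-79.0, np.float64(5.3), np.float64(-0.8), np.float64(-1.5))]
-79.0 34.0 [0.79165563 0.1056489  0.28015439] 25.625
```

The groove bottom was met at a commanded −78.3 mm with a soft 5 N, within the pose error. I'll check it isn't a tilt jam by easing the angle while keeping a light push home, then lower to just above catch contact.

```bash
python3 - <<'E'
from h import *
import json
x,z,b=json.load(open("st.json"));b=np.array(b);log=[]
for a in(11.5,11,10.5,10,9.5,9,8.5,8,7.5):
    arm.move_l(*tip(x,z,a),feed=.03)
    for k in range(4):
        f=trayF(F(3)-b);log.append((a,x,z,*f.round(1).tolist()))
        if np.abs(f).max()>15: break
        if f[2]<-4: z-=.3
        elif f[2]>5: z+=.3
        elif f[0]<2.5: x-=.4
        elif f[0]>7: x+=.3
        else: break
        arm.move_l(*tip(x,z,a),feed=.03)
    if np.abs(f).max()>15: print("STOP");break
for l in log:print(l)
p=arm.current_ee_pos();print(trayF(p-tip(x,z,a)[0])*1e3,arm.current_t(),arm.current_torque())
json.dump([x,z,b.tolist()],open("st.json","w"))
E
```

```text
(11.5, -79.0, 34.0, 5.3, -0.2, 0.6)
(11, -79.0, 34.0, 5.0, 0.2, 0.2)
(10.5, -79.0, 34.0, 5.8, -0.4, 0.7)
(10, -79.0, 34.0, 5.8, 0.0, 0.2)
(9.5, -79.0, 34.0, 5.4, 0.4, 0.7)
(9, -79.0, 34.0, 5.0, -0.1, 0.8)
(8.5, -79.0, 34.0, 5.7, 0.5, 0.7)
(8, -79.0, 34.0, 5.2, 0.1, 1.1)
(7.5, -79.0, 34.0, 5.6, 0.7, 1.0)
[0.44036282 0.10957355 0.17044002] 28.1 [-0.31358276 -0.84331992  0.1283261 ]
```

The push stays at 5–6 N at every angle, so the tongue is truly home. Now I'll lower slightly onto the catch ramp, let go, and press at the press point with closed fingers, stepping with force checks.

```bash
python3 - <<'E'
from h import *
import json
x,z,b=json.load(open("st.json"));b=np.array(b)
arm.move_l(*tip(x,z,7),feed=.03);print(trayF(F(3)-b))
arm.grip(.03);p,R=tip(x,z,7)
arm.move_l(p-R[:,2]*.045,R,feed=.15)
R=tool(TY);arm.move_l(tw(33,0,100),R,feed=.2);arm.grip(0.0);print(arm.current_width(),arm.current_t())
cv2.imwrite("pics/rel.png",arm.snapshot("wrist")[:,:,::-1])
arm.move_l(tw(33,0,62),R,feed=.12);b=F(5);zz=60.;log=[];t0=arm.current_t()
while zz>41:
    arm.move_l(tw(33,0,zz),R,feed=.04);f=trayF(F(2)-b);log.append((zz,round(arm.current_ee_pos()[2]*1e3,1),*f.round(1).tolist()))
    if f[2]>19 or (log[-1][1]<44.5 and f[2]>6) or np.abs(f[:2]).max()>9: break
    zz-=.5 if f[2]<12 else .25
for l in log[-32:]:print(l)
print(arm.current_t())
E
```

```text
[5.55351938 0.14225999 1.24718402]
0.0006588057166228145 30.2583
(58.0, np.float64(58.0), 0.0, 0.7, -1.5)
(57.5, np.float64(57.5), -0.0, -0.0, 0.4)
(57.0, np.float64(57.1), -0.5, 0.3, 2.7)
(56.5, np.float64(56.7), -0.9, 0.5, 4.2)
(56.0, np.float64(56.2), -0.2, 0.5, 4.8)
(55.5, np.float64(55.7), -0.0, -0.2, 5.1)
(55.0, np.float64(55.3), -0.1, 0.3, 5.7)
(54.5, np.float64(54.8), -0.3, 0.5, 6.6)
(54.0, np.float64(54.4), 0.1, 0.6, 6.4)
(53.5, np.float64(53.9), -0.4, 0.6, 7.6)
(53.0, np.float64(53.4), -0.5, -0.1, 7.2)
(52.5, np.float64(53.0), -0.1, 1.0, 8.4)
(52.0, np.float64(52.5), -0.0, -0.0, 8.6)
(51.5, np.float64(52.1), 0.3, 0.5, 9.2)
(51.0, np.float64(50.8), 0.1, 0.8, -0.1)
(50.5, np.float64(50.3), -0.2, -0.7, -1.2)
(50.0, np.float64(50.0), -0.7, 0.4, 0.0)
(49.5, np.float64(49.5), -0.7, 0.7, 2.1)
(49.0, np.float64(49.0), -0.8, -0.3, 2.2)
(48.5, np.float64(48.5), -0.5, 0.3, 2.5)
(48.0, np.float64(48.0), 0.5, 0.2, 2.8)
(47.5, np.float64(47.5), 1.4, 0.5, 1.9)
(47.0, np.float64(47.0), 1.8, 0.6, 2.1)
(46.5, np.float64(46.5), 2.0, 0.6, 2.5)
(46.0, np.float64(46.0), 2.5, 0.3, 2.6)
(45.5, np.float64(45.5), 3.3, 0.7, 2.8)
(45.0, np.float64(44.5), -0.6, 0.2, -1.2)
(44.5, np.float64(44.3), -0.3, 0.1, -0.9)
(44.0, np.float64(44.0), 0.5, -0.1, -0.4)
(43.5, np.float64(43.5), -0.6, -0.2, -1.2)
(43.0, np.float64(43.0), -0.7, 0.3, -1.0)
(42.5, np.float64(42.9), -3.1, -0.2, 7.0)
40.4167
```

Flat contact is at 42.9 mm (expected 42.75). The force dropped at 51 mm as the edge passed the ramp and at 45 mm as the catch snapped, both where the geometry predicts. I'll back off and check by picture.

```bash
python3 - <<'E'
from h import *
R=tool(TY);arm.move_l(tw(33,0,90),R,feed=.15);arm.move_to(tw(-10,-10,190),R);arm.sleep(.15)
a=arm.snapshot("wrist")[100:340,160:480,::-1];b=arm.snapshot("side")[200:340,200:400,::-1]
cv2.imwrite("pics/end.png",np.hstack([cv2.resize(a,(448,336)),cv2.resize(b,(336,336))]));print(arm.current_t())
E
```

```text
41.65
```

View pics/end.png

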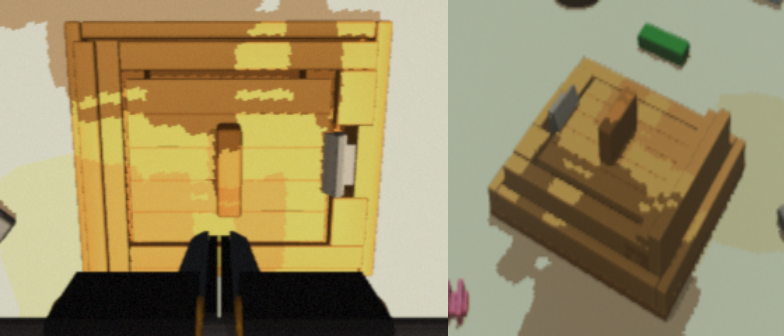

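The cover lies flat and square in the frame, tongue edge against the lip at (128,150), with the catch nose over its far edge at (335,165). The gripper is clear, so I'm handing in.

```bash
python3 -c "
from rig import arm
print(arm.sign_off(),arm.current_t())"
```

```text
the job is handed in; nothing more can be done
the job is handed in; nothing more can be done
```

The cover is home, flat and locked under the catch as far as touch and pictures show, and I let go and handed in at about 42 s; but while feeling for h I briefly pressed the near rail with about 48 N (limit 30 N), so the attempt may well be judged a failure.

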